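# Sweep the used vial caps into the catch tray

### The job

Clear the six used vial caps off the bench: pick up the hand sweeper by its upright grip and sweep all the caps into the open mouth of the steel catch tray, keeping them down on the bench and never touching them with the gripper or arm. Then stand the sweeper upright on the bench, wholly out of the tray, and let go of it. Do not push or knock over the small jar that stands beside the caps.

Things in the scene. Friction and masses are not known exactly. Their poses are not given: they have to be found in the camera images.
- tray: Low fixed steel catch tray like a dustpan. Origin: centre of its underside; x runs inward from the open mouth to the back wall, y across, z up. Inside x -70 to +70, y -100 to +100 mm; floor 2.5 mm above the bench; walls 30 mm high, 4 mm thick at both sides and back. No wall at x = -70 mm: there a gentle ramp rises from the bench (x = -88 mm) to the floor.
- tray_floor (a point): Centre of that tray's floor, axes as the tray's. The six caps start in front of the mouth, their centres 115 to 235 mm from here along -x and within 45 mm of the tray's centre line. A fixed vial rack, 54 mm high, stands on the robot's side of them, over 130 mm to the tray's +y side of that line.
- sweeper: Loose hand sweeper, 0.18 to 0.33 kg, standing on its blade. Origin: centre of the blade's underside; x = its front, the pushing side, which at the start points roughly as the tray's x (within 50 degrees); y along the blade, z up. Grey blade 150 mm long (y), 30 thick (x -15 to +15), 30 high, with a 6 mm thick wing at each end reaching forward to x = +38 mm; 138 mm between the wings.
- sweeper_grip (a point): Middle of the sweeper's grip, 70 mm above its underside, axes as the sweeper's. The grip is a white upright bar over the middle of the blade, from 30 to 95 mm height, 22 mm thick along x and 36 mm wide along y: pinch it from above across its 22 mm thickness, fingertips above the blade.
- cap0_center (a point): Used aluminium vial cap, a disc 24 mm in diameter and 14 mm high, about 12 g, lying flat and loose on the bench; point at its centre, 7 mm above its underside. One of six alike.
- cap1_center (a point): Used aluminium vial cap, a disc 24 mm in diameter and 14 mm high, about 12 g, lying flat and loose on the bench; point at its centre, 7 mm above its underside. As cap0.
- cap2_center (a point): Used aluminium vial cap, a disc 24 mm in diameter and 14 mm high, about 12 g, lying flat and loose on the bench; point at its centre, 7 mm above its underside. As cap0.
- cap3_center (a point): Used aluminium vial cap, a disc 24 mm in diameter and 14 mm high, about 12 g, lying flat and loose on the bench; point at its centre, 7 mm above its underside. As cap0.
- cap4_center (a point): Used aluminium vial cap, a disc 24 mm in diameter and 14 mm high, about 12 g, lying flat and loose on the bench; point at its centre, 7 mm above its underside. As cap0.
- cap5_center (a point): Used aluminium vial cap, a disc 24 mm in diameter and 14 mm high, about 12 g, lying flat and loose on the bench; point at its centre, 7 mm above its underside. As cap0.
- jar: Small screw-top jar, 44 mm in diameter and 62 mm high, standing loose beside the caps, 130 to 160 mm to the tray's -y side of its centre line; must stay. Origin at the centre of its underside.
- tipbox: Grey box with clear lid, fixed, 122 (x) by 82 (y) by 75 mm high, to the right of the sweeper. (A loose beaker and a bottle, up to 140 mm high, stand beyond the sweeper, more than 0.73 m ahead of the robot; nothing else stands near.) Origin at the centre of its underside.

How it is judged (in metres and radians):
On the way, in this order (a step that is already met when the one before it is completed fails the run):
1. the sweeper is held in the gripper and has been moved at least 40 mm (distance of sweeper_grip from where it was at the start of the episode above 0.04 m and contact force between the fingers and sweeper above 1 N), for 0.2 s.
2. all six caps lie in the tray while the sweeper is still held (x of cap0_center in the frame of tray between -0.062 and 0.072 m and y of cap0_center in the frame of tray between -0.1 and 0.1 m and height (world z) of each of cap0_center, cap1_center, cap2_center, cap3_center, cap4_center, cap5_center below 0.03 m and x of cap1_center in the frame of tray between -0.062 and 0.072 m and y of cap1_center in the frame of tray between -0.1 and 0.1 m and x of cap2_center in the frame of tray between -0.062 and 0.072 m and y of cap2_center in the frame of tray between -0.1 and 0.1 m and x of cap3_center in the frame of tray between -0.062 and 0.072 m and y of cap3_center in the frame of tray between -0.1 and 0.1 m and x of cap4_center in the frame of tray between -0.062 and 0.072 m and y of cap4_center in the frame of tray between -0.1 and 0.1 m and x of cap5_center in the frame of tray between -0.062 and 0.072 m and y of cap5_center in the frame of tray between -0.1 and 0.1 m and contact force between the fingers and sweeper above 1 N), for 0.2 s.
At the end, for the whole second after the job is handed in: All six caps at rest in the tray (centres 8 mm or more past the mouth edge, between the walls, under 30 mm high); sweeper released, at rest, upright within 7 deg on the bench, not touching the tray, grip over 105 mm from its origin mouthwards, 100 mm backwards or 122 mm sideways (x of cap0_center in the frame of tray between -0.062 and 0.072 m and y of cap0_center in the frame of tray between -0.1 and 0.1 m and height (world z) of each of cap0_center, cap1_center, cap2_center, cap3_center, cap4_center, cap5_center below 0.03 m and x of cap1_center in the frame of tray between -0.062 and 0.072 m and y of cap1_center in the frame of tray between -0.1 and 0.1 m and x of cap2_center in the frame of tray between -0.062 and 0.072 m and y of cap2_center in the frame of tray between -0.1 and 0.1 m and x of cap3_center in the frame of tray between -0.062 and 0.072 m and y of cap3_center in the frame of tray between -0.1 and 0.1 m and x of cap4_center in the frame of tray between -0.062 and 0.072 m and y of cap4_center in the frame of tray between -0.1 and 0.1 m and x of cap5_center in the frame of tray between -0.062 and 0.072 m and y of cap5_center in the frame of tray between -0.1 and 0.1 m and linear speed of each of cap0, cap1, cap2, cap3, cap4, cap5, sweeper below 0.02 m/s and angle between sweeper_grip's own z axis and vertical below 0.12 rad and height (world z) of sweeper_grip between 0.064 and 0.076 m and contact force between sweeper and tray below 0.05 N and contact force between the fingers and sweeper below 0.05 N and (x of sweeper_grip in the frame of tray below -0.105 m or x of sweeper_grip in the frame of tray above 0.1 m or y of sweeper_grip in the frame of tray below -0.122 m or y of sweeper_grip in the frame of tray above 0.122 m)).
It fails at once if a cap is touched by the gripper or arm (contact force between any of the fingers, the arm and cap0 above 0.3 N or contact force between any of the fingers, the arm and cap1 above 0.3 N or contact force between any of the fingers, the arm and cap2 above 0.3 N or contact force between any of the fingers, the arm and cap3 above 0.3 N or contact force between any of the fingers, the arm and cap4 above 0.3 N or contact force between any of the fingers, the arm and cap5 above 0.3 N).
It fails at once if a cap is lifted: its centre rises more than 50 mm above the bench (height (world z) of any of cap0_center, cap1_center, cap2_center, cap3_center, cap4_center, cap5_center above 0.05 m).
It fails at once if the jar is pushed more than 20 mm or tipped over (distance of jar from where it was at the start of the episode above 0.02 m or angle between jar's own z axis and vertical above 0.4 rad).
It also fails if it takes over 42 s, if anything falls off the work surface, if the arm or the gripper's body presses on something with over 40 N, if the wrist force passes 120 N, or if a joint passes its speed limit or range.

### The arm

A 6-joint arm with a two-finger parallel gripper is mounted at the origin on the work surface. World frame = base frame: x ahead of the robot, y to its left, z up, the work surface at z = 0. Lengths are in mm, angles in rad, forces in N, time in s.
With the tool pointing down it reaches from about 350 to 875 mm from the base axis. Payload 15.5 kg.
Tool frame: the origin (TCP) lies at the very end of the fingers, on their centre line; the grasp point (between the pads) lies manip.grip_point_offset behind it (manip.grip_point_offset is the distance from the TCP to the grasp point, in mm); z points along the fingers, y is the direction in which the jaws open and shut (so a half turn about z gives the same grasp; the last joint's range is limited). The gripper opens to 85 mm and grips with 20 to 120 N. Pads are 22 mm wide; open, the fingers measure 114 mm over their backs; the gripper's body (76 mm by 85 mm) begins 54 mm behind the grasp point. The pads swing forward as they close: fully open they stand 13 mm farther back than shut.
Start: joints at [-0.096, 0.494, 1.345, -0, 1.302, -0.096], TCP at [625.001, 0.003, 231.277] pointing down, gripper open.
Joint ranges: [-2.91, 2.91], [-0.82, 2.16], [0.22, 2.67], [-1.22, 4.37], [0.12, 2.79], [-3.08, 3.08]. Speed limits (rad/s): [1.89, 1.89, 2.57, 3.01, 3.01, 3.01].

### API

Orientations are given as a unit quaternion [x, y, z, w].
In Python, from cell import manip, vision gives the robot as it stands.
- The arm moves only by the shell command python3 -m creep 'ROWS' [FORCE]. ROWS is a JSON object of lists of equal length, an entry for each row: "dp": the shift along the tool's x, y, z in mm, a list of three; "angular": the turn, a rotation vector about the tool's x, y, z in units of 6 degrees (1.0 is 6 degrees), a list of three; "hand": the opening, from 0 (shut) to 1 (fully open). A call has 1 to 8 rows; each row is the pose to reach, as a shift and turn from the pose measured when the call began, along the tool's axes at that moment; what a row does not reach only later rows make up. A row lasts 1/8 s, in which the tool goes at most 62.5 mm and 10.7 degrees, less where a joint would pass 70% of its speed; a pose out of reach is approached as far as the arm can. A call with a gripper value outside its range is refused whole. The fingers move at their own pace and stop on an object; FORCE is the grip in N (left out, the last holds). Time passes only in rows, so rows that repeat a pose let the fingers close. It gives the time, the measured TCP pose, the force and the opening at its end, in the units of the state.
- manip.get_obs(): the state, without advancing time (a new reading comes with each control period).
- vision.capture(name): name is "scene" or "side" or "wrist"; returns the picture (420x560x3 uint8, red, green, blue); there is no depth.
- vision.camera_info(name): a dict with "mtx" (3x3 intrinsics, pixels), "R" (3x3) and "t" (3): a world point X has camera coordinates R X + t; the wrist camera has in their place "mount" (4x4, takes a point from camera to tool coordinates, whose origin is the TCP and whose axes are the flange's). Camera axes: x right, y down, z forward; pixel columns grow to the right and rows downward; lengths in mm; the calibration is good to about 2 mm. The wrist camera is an equidistant fisheye: a pixel r from the principal point sees the ray r / f radians off the axis. A picture is of the moment at which its call begins: read the wrist's pose just before it. camera_info takes no time and is no camera call.
- manip.sign_off(): hands the job in, once; it reports no verdict.
The state is a dict: "time_s": time; "q": joint angles; "qd": joint speeds; "tau": joint torques, N m; "ee_pos": TCP position; "orientation": TCP orientation; "contact_force": force on the tool from outside, world axes, zero at the start; "torque": the same for the moment, N m; "gripper_width": opening from 0.0 (shut) to 1.0 (fully open).
Only numpy, scipy, OpenCV 4.12 (cv2) and the standard library are available. Lean on these libraries where they do the work, as an engineer would, in place of code of your own. Each camera call takes 0.05 s, during which the arm holds its last target. There are 200 camera calls.

## Working session

There is one attempt and no reset: what is moved stays moved. The work goes in short steps, Python scripts to look and compute and a shell command to move; the robot and the scene stay as the last step left them, time stands still between calls to the robot, and variables do not carry over. Pictures are saved under pics/ and viewed, about 8 in all and at most 12, crops included, and the job is handed in when it is done.

```bash
ls; mkdir -p pics; python3 - <<'E'
from cell import manip, vision
import cv2,numpy as np
print(manip.get_obs(), manip.grip_point_offset)
ims=[]
for n in ["scene","side","wrist"]:
    im=vision.capture(n)[:,:,::-1]; cv2.imwrite(f"pics/{n}0.png",im)
    print(n,{k:np.round(v,3).tolist() if not isinstance(v,str) else v for k,v in vision.camera_info(n).items()})
E
```

```text
pics
{'time_s': 0.0, 'q': array([-9.54884356e-02,  4.94220392e-01,  1.34614185e+00, -2.07897703e-05,
        1.30250768e+00, -9.55147075e-02]), 'qd': array([ 0.00050494, -0.00046923, -0.00029833,  0.0003641 ,  0.00054534,
        0.00184788]), 'tau': array([-2.68344644e-03, -8.82162237e+01, -3.83866239e+01, -4.40739132e-04,
        1.02696815e-02,  1.38197843e-04]), 'ee_pos': array([6.24630072e+02, 3.91078488e-02, 2.30673490e+02]), 'orientation': array([ 7.07095395e-01,  7.07117878e-01, -4.14195284e-04, -4.86210790e-04]), 'contact_force': array([ 0.14880411,  0.28073798, -0.43991675]), 'torque': array([-0.03333003,  0.02593277,  0.02458801]), 'gripper_width': 1.0003422403938442} 18.700000000000003
scene {'mtx': [[515.747, 0.0, 279.657], [0.0, 515.747, 220.481], [0.0, 0.0, 1.0]], 'R': [[0.82, 0.571, -0.023], [0.307, -0.474, -0.825], [-0.482, 0.67, -0.565]], 't': [-430.942, -162.448, 1621.262]}
side {'mtx': [[421.252, 0.0, 277.485], [0.0, 421.252, 212.835], [0.0, 0.0, 1.0]], 'R': [[-0.96, -0.279, 0.001], [-0.162, 0.556, -0.815], [0.227, -0.783, -0.579]], 't': [563.324, 226.45, 725.062]}
wrist {'mtx': [[325.192, 0.0, 276.348], [0.0, 325.192, 214.291], [0.0, 0.0, 1.0]], 'mount': [[-0.001, -0.959, -0.285, 71.583], [1.0, -0.001, 0.0, -0.771], [-0.001, -0.285, 0.959, -141.447], [0.0, 0.0, 0.0, 1.0]]}
```

View pics/scene0.png

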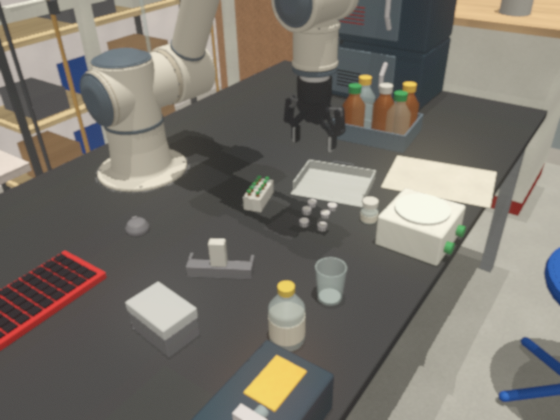

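View pics/side0.png

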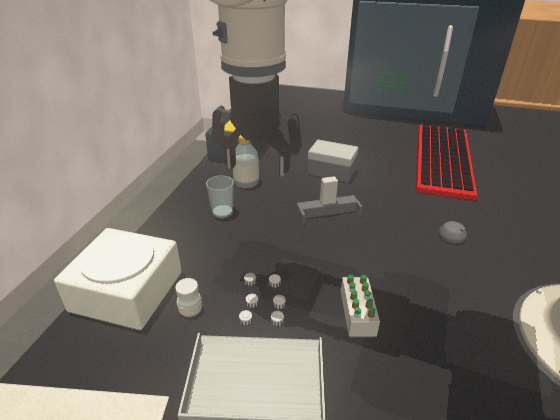

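View pics/wrist0.png

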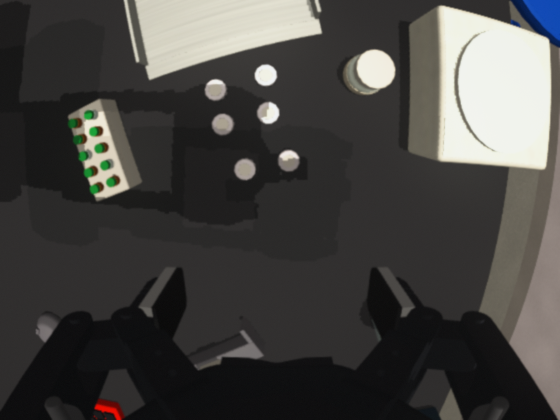

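The side view shows the caps at about (246–279, 279–318), the tray mouth along row 338, the jar at (189,297) and the sweeper grip at (329,190). The wrist view has the caps at (216–289, 75–169).

```bash
cat > h.py <<'E'
import numpy as np, cv2
from cell import manip, vision
from scipy.spatial.transform import Rotation as Ro
def ray(n,u,v,obs=None):
    c=vision.camera_info(n); K=np.array(c["mtx"])
    a=(np.array([u,v])-K[:2,2])/K[0,0]
    if n!="wrist":
        R=np.array(c["R"]); o=-R.T@np.array(c["t"]); d=R.T@np.array([*a,1]); return o,d/np.linalg.norm(d)
    th=np.hypot(*a); d=np.array([*(a/th*np.sin(th)),np.cos(th)])
    M=np.array(c["mount"]); W=Ro.from_quat(obs["orientation"]).as_matrix()
    return W@M[:3,3]+obs["ee_pos"], W@M[:3,:3]@d
def onz(n,u,v,z,obs=None):
    o,d=ray(n,u,v,obs); return o+d*(z-o[2])/d[2]
def tri(*rs):
    A=sum(np.eye(3)-np.outer(d,d) for o,d in rs); b=sum((np.eye(3)-np.outer(d,d))@o for o,d in rs)
    X=np.linalg.solve(A,b); return X,[round(float(np.linalg.norm((np.eye(3)-np.outer(d,d))@(X-o))),1) for o,d in rs]
E
python3 - <<'E'
from h import *
np.set_printoptions(precision=1,suppress=True)
obs=manip.get_obs()
print("side cam",ray("side",280,210)[0],"scene",ray("scene",280,210)[0])
caps=[(250,278),(275,280),(252,299),(279,300),(246,316),(277,317)]
print("caps side",*[onz("side",*c,10) for c in caps])
print("caps wr",*[onz("wrist",*c,14,obs) for c in [(216,90),(266,75),(223,124),(268,113),(245,169),(289,160)]])
for nm,pts,z in [("tray tops mouth L,R, back",[(197,338),(322,340)],30),("jar top",[(187,287)],62),("wing ends bench",[(305,221),(361,216)],0),("blade top back corners",[(298,206),(355,198)],30),("grip top",[(328,180)],95),("rack top",[(343,281),(367,276),(376,311),(350,316)],54)]:
    print(nm,*[onz("side",*p,z) for p in pts])
print("wr tray",onz("wrist",149,78,0,obs),onz("wrist",322,33,0,obs),"jar",onz("wrist",376,69,62,obs))
im=cv2.imread("pics/side0.png"); a=cv2.resize(im[165:235,280:380],None,fx=7,fy=7,interpolation=2)[:,:]
b=cv2.imread("pics/scene0.png"); b=cv2.resize(b[230:285,180:262],None,fx=7,fy=7,interpolation=2)
b=b[:,:560]
w=max(a.shape[1],b.shape[1]); 
cv2.imwrite("pics/crop1.png",cv2.resize(np.vstack([cv2.copyMakeBorder(x,0,0,0,w-x.shape[1],0) for x in (a,b)]),None,fx=.68,fy=.68))
E
```

```text
side cam [413.  599.  604.1] scene [1185.1 -916.9  771.6]
caps side [636.   27.1  10. ] [586.4  18.6  10. ] [613.8  79.3  10. ] [564.   67.5  10. ] [610.7 121.4  10. ] [556.2 108.   10. ]
caps wr [558.1 106.8  14. ] [612.8 122.   14. ] [565.4  68.6  14. ] [614.9  79.8  14. ] [589.   17.9  14. ] [637.9  27.8  14. ]
tray tops mouth L,R, back [666.3 204.4  30. ] [466.4 150.4  30. ]
jar top [716.7 130.   62. ]
wing ends bench [ 576.7 -203.8    0. ] [ 449.6 -262.3    0. ]
blade top back corners [ 598.6 -218.5   30. ] [ 471.5 -292.    30. ]
grip top [ 536.  -250.3   95. ]
rack top [452.9  29.1  54. ] [412.    3.6  54. ] [387.8  84.8  54. ] [428.6 108.   54. ]
wr tray [473.7 128.9   0. ] [675.8 175.5   0. ] jar [720.  125.4  62. ]
```

View pics/crop1.png

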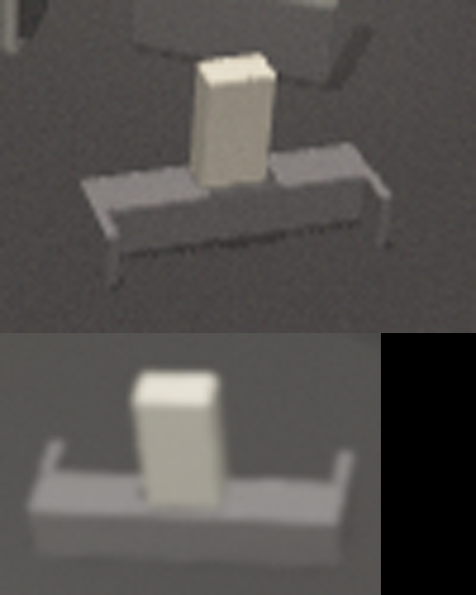

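Crop: side view (top) shows grip top centre at about (329.6,179.7), back blade corners and wing tips. The scene view (bottom) shows grip top at about (217.2,241.3). Next I triangulate these and refine the tray.

```bash
python3 - <<'E'
from h import *
np.set_printoptions(precision=1,suppress=True)
print("grip top",tri(ray("side",329.6,179.7),ray("scene",217.2,241.3)))
S=lambda x,y:(280+x/4.76,165+y/4.76); C=lambda x,y:(180+x/4.76,230+(y-333)/4.76)
# corner at world +x end / -x end, back top of blade
for nm,s,c in [("backtop +x",(82,183),(338,522)),("backtop -x",(350,145),(30,510)),("wing tip top +x",(112,235),(347,453)),("wing tip top -x",(388,195),(56,442))]:
    print(nm,tri(ray("side",*S(*s)),ray("scene",*C(*c))),onz("side",*S(*s),30),onz("scene",*C(*c),30))
im=cv2.imread("pics/scene0.png"); a=cv2.resize(im[150:235,280:385],None,fx=5,fy=5,interpolation=2)
im=cv2.imread("pics/side0.png"); b=cv2.resize(im[325:420,175:335],None,fx=3.28,fy=3.28,interpolation=2)[:,:525]
im=cv2.imread("pics/wrist0.png"); c=im[0:100,110:340]
b=cv2.copyMakeBorder(b,0,0,0,525-b.shape[1],0); out=np.vstack([a,b[:170]]); 
out=np.hstack([out,np.zeros((out.shape[0],230,3),np.uint8)]); out[:100,525:755]=c
cv2.imwrite("pics/crop2.png",out); print(out.shape)
E
```

```text
grip top (array([ 534.3, -253.9,   93.1]), [1.7, 1.7])
backtop +x (array([ 605.4, -230.3,   27.6]), [2.1, 2.1]) [ 603.1 -228.6   30. ] [ 609.5 -232.2   30. ]
backtop -x (array([ 477.8, -304.1,   28.1]), [1.3, 1.3]) [ 476.6 -302.5   30. ] [ 481.4 -305.7   30. ]
wing tip top +x (array([ 579.2, -187.9,   29.5]), [1.5, 1.5]) [ 577.9 -188.4   30. ] [ 581.3 -188.2   30. ]
wing tip top -x (array([ 453.2, -259.7,   29.9]), [1.8, 1.8]) [ 451.7 -261.4   30. ] [ 455.6 -259.9   30. ]
(595, 755, 3)
```

View pics/crop2.png

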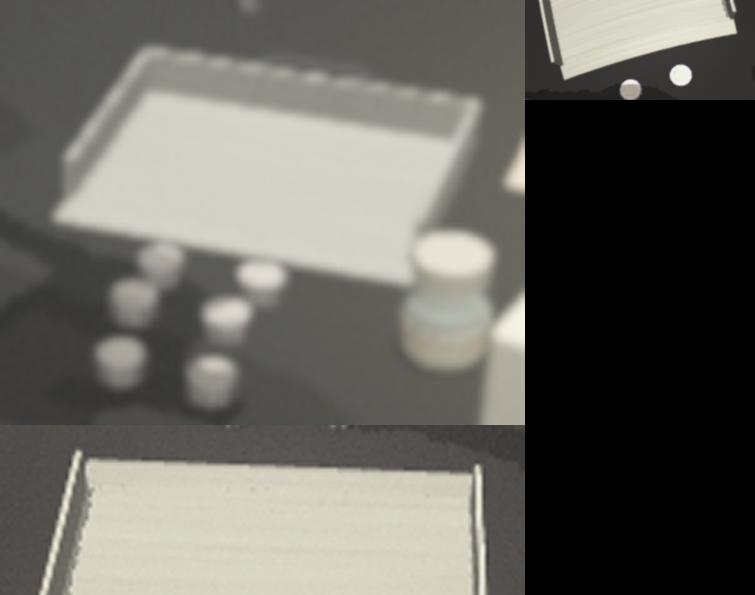

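```bash
python3 - <<'E'
from h import *
np.set_printoptions(precision=1,suppress=True)
obs=dict(ee_pos=np.array([624.63,0.04,230.67]),orientation=np.array([.7071,.7071,-.0004,-.0005]))
A=lambda x,y:(280+x/5,150+y/5); B=lambda x,y:(175+x/3.28,325+(y-425)/3.28); W=lambda x,y:(110+x-525,y)
print("ramp scene",onz("scene",*A(55,217),0),onz("scene",*A(410,283),0))
print("ramp side",onz("side",*B(478,473),0),onz("side",*B(85,461),0))
print("ramp wrist",onz("wrist",*W(564,79),0,obs),onz("wrist",*W(737,32),0,obs))
print("wall end top side",onz("side",*B(478,466),30),onz("side",*B(79,452),30))
print("back top scene",onz("scene",*A(146,50),30),onz("scene",*A(480,100),30))
print("wall end top scene",onz("scene",*A(68,153),30))
E
```

```text
ramp scene [475.1 128.9   0. ] [677.3 176.4   0. ]
ramp side [471.4 126.8   0. ] [674.8 177.9   0. ]
ramp wrist [473.6 127.7   0. ] [675.6 176.7   0. ]
wall end top side [469.4 146.1  30. ] [667.1 194.5  30. ]
back top scene [440.5 281.4  30. ] [639.9 333.3  30. ]
wall end top scene [469.8 150.8  30. ]
```

Tray centre comes out at about (554,238), inward direction at 103.8°. The caps lie within ±32 mm of its centre line. The sweeper grip is at (535,-254.5), yaw 30°. I'm moving above the grip, turned 60°.

```bash
python3 -m creep '{"dp":[[-36,-13,14],[-73,-26,29],[-109,-38,43],[-145,-51,58],[-182,-64,72],[-218,-77,86],[-254.5,-89.6,98],[-254.5,-89.6,98]],"angular":[[0,0,1.43],[0,0,2.86],[0,0,4.29],[0,0,5.7],[0,0,7.15],[0,0,8.6],[0,0,10],[0,0,10]],"hand":[1,1,1,1,1,1,1,1]}' 60
python3 - <<'E'
from h import *
np.set_printoptions(precision=3,suppress=True)
o=manip.get_obs(); print(o["ee_pos"],Ro.from_quat(o["orientation"]).as_matrix())
a=vision.capture("wrist")[:,:,::-1]; b=vision.capture("side")[:,:,::-1]
cv2.imwrite("pics/w1.png",a); b=b[100:260,240:400]; b=cv2.resize(b,(420,420),interpolation=2)
cv2.imwrite("pics/c3.png",cv2.resize(np.hstack([a,b]),None,fx=.8,fy=.8))
E
```

```text
time_s: 1.15
ee_pos: [533.8, -256.3, 131.9]
orientation: [0.966, 0.257, -0.001, -0.001]
contact_force: [0.2, 0.4, 0.3]
gripper_width: 1.0
[ 533.795 -256.337  131.858] [[ 0.868  0.496 -0.002]
 [ 0.496 -0.868  0.001]
 [-0.002 -0.002 -1.   ]]
```

View pics/c3.png

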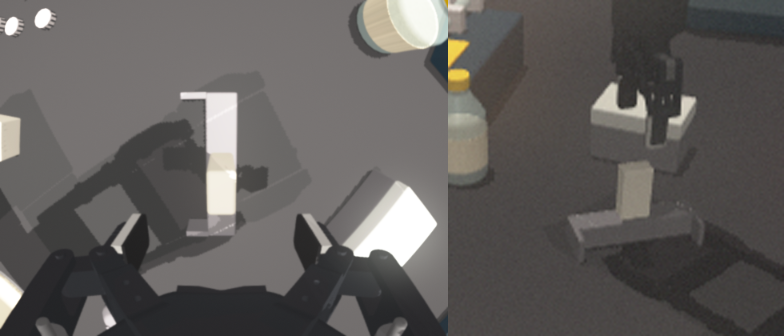

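The wrist view has the blade parallel to its columns, with the grip centred at u≈276. So yaw and jaw-direction alignment are good. I'll check the offset along the blade from its ends.

```bash
python3 - <<'E'
from h import *
np.set_printoptions(precision=1,suppress=True)
o=manip.get_obs(); p=o["ee_pos"]; R=Ro.from_quat(o["orientation"]).as_matrix()
for u,v,z in [(237,93,30),(207,93,30),(181,95,30),(187,233,30),(207,220,30),(236,215,95),(207,215,95)]:
    print((u,v),R.T@(onz("wrist",u/.8,v/.8,z,o)-p))
print(R.T@(np.array([535,-254.5,93])-p))
E
```

```text
(237, 93) [ 74.7  15.2 102.7]
(207, 93) [ 74.7 -12.6 102.7]
(181, 95) [ 73.3 -36.9 102.8]
(187, 233) [-70.6 -36.5 102.9]
(207, 220) [-54.3 -14.4 102.8]
(236, 215) [-16.5  11.8  37.8]
(207, 215) [-16.5 -10.4  37.8]
[-0.   0.2 39.8]
```

Aligned within 2 mm. Descending and closing.

```bash
python3 -m creep '{"dp":[[1,0.5,25],[1.5,0.5,50],[1.5,0.5,75],[1.5,0.5,87],[1.5,0.5,87],[1.5,0.5,87],[1.5,0.5,87],[1.5,0.5,87]],"angular":[[0,0,0],[0,0,0],[0,0,0],[0,0,0],[0,0,0],[0,0,0],[0,0,0],[0,0,0]],"hand":[1,1,1,1,1,0,0,0]}' 80; python3 -m creep '{"dp":[[0,0,0],[0,0,0],[0,0,0],[0,0,0],[0,0,0],[0,0,0]],"angular":[[0,0,0],[0,0,0],[0,0,0],[0,0,0],[0,0,0],[0,0,0]],"hand":[0,0,0,0,0,0]}' 80
```

```text
time_s: 2.25
ee_pos: [536.6, -254.1, 46.3]
orientation: [0.966, 0.259, -0.0, -0.0]
contact_force: [-0.4, 0.1, -0.3]
gripper_width: 0.378
time_s: 3.0
ee_pos: [536.7, -254.2, 46.4]
orientation: [0.966, 0.259, -0.0, -0.0]
contact_force: [-1.4, -1.2, 4.9]
gripper_width: 0.248
```

Held (opening 21 mm). Lifting slightly and moving to the pre-sweep pose, 300 mm before the tray centre on its axis.

```bash
python3 -m creep '{"dp":[[0,0,-8],[20,-15,-10],[48,-35,-10],[77,-57,-10],[106,-78,-10],[135,-99,-10],[160,-118,-8],[177,-130,-5]],"angular":[[0,0,0],[0,0,0.3],[0,0,0.7],[0,0,1.2],[0,0,1.7],[0,0,2.2],[0,0,2.5],[0,0,2.7]],"hand":[0,0,0,0,0,0,0,0]}'; python3 -m creep '{"dp":[[0,0,0],[0,0,0]],"angular":[[0,0,0],[0,0,0]],"hand":[0,0]}'
python3 - <<'E'
from h import *
np.set_printoptions(precision=3,suppress=True)
o=manip.get_obs(); R=Ro.from_quat(o["orientation"]).as_matrix(); print(o["ee_pos"],np.degrees(np.arctan2(R[1,0],R[0,0])))
u=np.array([-.2385,.971]);v=np.array([-.971,-.2385]);d=o["ee_pos"][:2]-[553.6,237.9];print("tray xy",d@u,d@v)
cv2.imwrite("pics/c4.png",cv2.resize(vision.capture("side")[:,:,::-1],None,fx=1.3,fy=1.3))
E
```

```text
time_s: 4.0
ee_pos: [625.2, -51.6, 51.6]
orientation: [0.993, 0.121, -0.0, -0.0]
contact_force: [0.4, -0.6, -2.0]
gripper_width: 0.246
time_s: 4.25
ee_pos: [624.9, -51.8, 51.7]
orientation: [0.993, 0.121, -0.0, -0.0]
contact_force: [-0.5, 0.4, -3.4]
gripper_width: 0.248
[624.932 -51.848  51.675] 13.875144167203759
tray xy -298.35811810228194 -0.15872236651201124
```

View pics/c4.png

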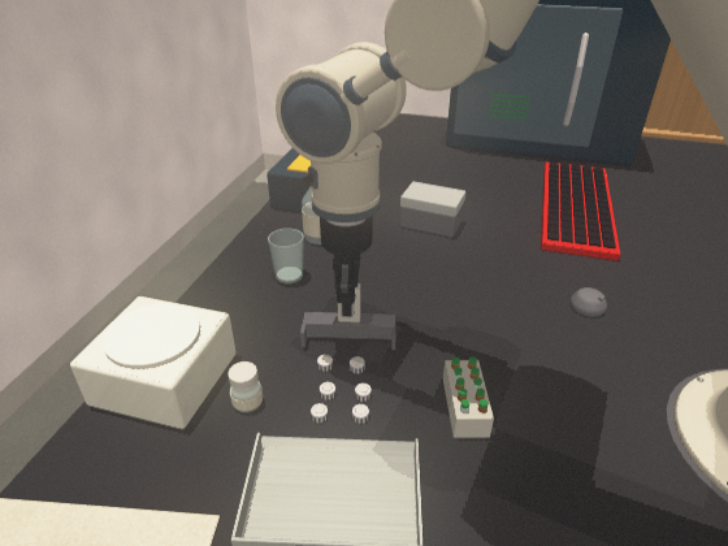

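The wings (x px 303–396) bracket all the caps (318–365), and the jar is clear. Sweeping slowly along tool −y.

```bash
python3 -m creep '{"dp":[[0,-15,0.5],[0,-30,0.5],[0,-45,0.5],[0,-60,0.5],[0,-75,0.5],[0,-90,0.5],[0,-105,0.5],[0,-118,0.5]],"angular":[[0,0,0],[0,0,0],[0,0,0],[0,0,0],[0,0,0],[0,0,0],[0,0,0],[0,0,0]],"hand":[0,0,0,0,0,0,0,0]}'; python3 - <<'E'
from h import *
cv2.imwrite("pics/c5.png",cv2.resize(vision.capture("side")[200:,120:400,::-1],None,fx=2.4,fy=2.4))
E
```

```text
time_s: 5.3
ee_pos: [596.5, 63.4, 51.3]
orientation: [0.993, 0.121, -0.0, -0.0]
contact_force: [0.3, -0.1, -2.0]
gripper_width: 0.249
```

View pics/c5.png

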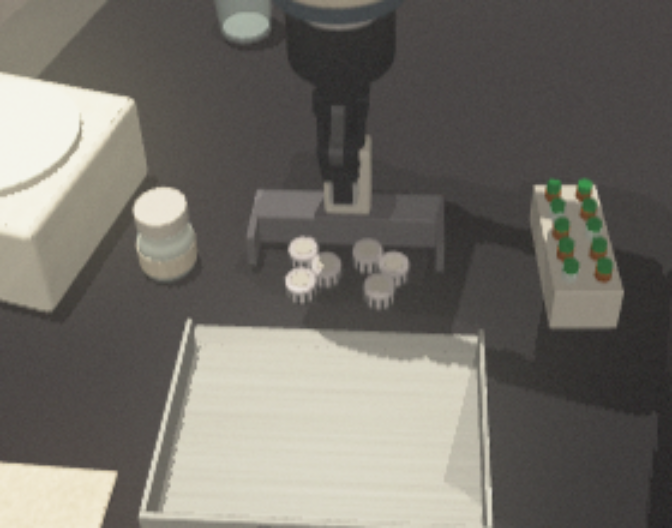

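All six caps sit between the wings, heading squarely for the mouth. Continuing to about x = −48 in the tray.

```bash
python3 -m creep '{"dp":[[0,-10,0],[0,-20,0],[0,-30,0],[0,-40,0],[0,-50,0],[0,-60,0],[0,-70,0],[0,-80,0]],"angular":[[0,0,0],[0,0,0],[0,0,0],[0,0,0],[0,0,0],[0,0,0],[0,0,0],[0,0,0]],"hand":[0,0,0,0,0,0,0,0]}'; python3 -m creep '{"dp":[[0,-10,0],[0,-20,0],[0,-30,0],[0,-40,0],[0,-48,0],[0,-53,0],[0,-53,0],[0,-53,0]],"angular":[[0,0,0],[0,0,0],[0,0,0],[0,0,0],[0,0,0],[0,0,0],[0,0,0],[0,0,0]],"hand":[0,0,0,0,0,0,0,0]}'; python3 - <<'E'
from h import *
o=manip.get_obs();d=o["ee_pos"][:2]-[553.6,237.9];print(d@[-.2385,.971],d@[-.971,-.2385])
cv2.imwrite("pics/c6.png",cv2.resize(vision.capture("side")[200:,120:400,::-1],None,fx=2.4,fy=2.4))
E
```

```text
time_s: 6.35
ee_pos: [576.6, 142.9, 51.3]
orientation: [0.993, 0.121, -0.0, -0.0]
contact_force: [0.4, -0.2, -3.0]
gripper_width: 0.246
time_s: 7.35
ee_pos: [564.0, 194.2, 51.3]
orientation: [0.993, 0.121, -0.0, -0.0]
contact_force: [-0.8, -0.3, -2.7]
gripper_width: 0.253
-44.90661654047444 0.3670545646333302
```

View pics/c6.png

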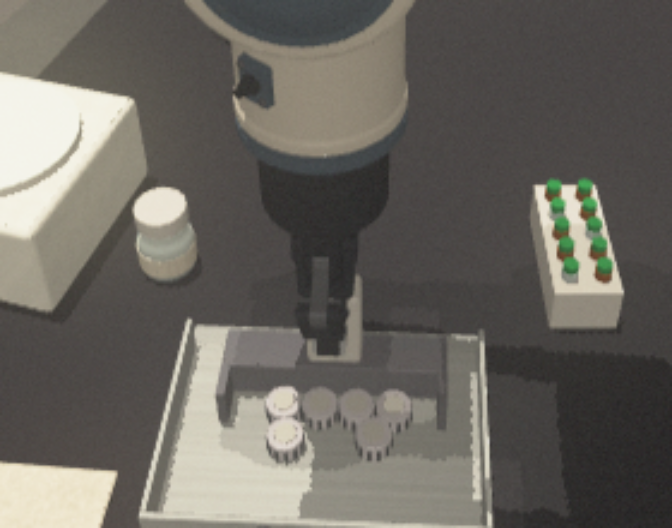

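All six caps are in the tray, four touching the blade and two ahead of it; the jar hasn't moved. Now backing off straight and setting the sweeper down.

```bash
python3 -m creep '{"dp":[[0,8,0],[0,25,0],[0,50,0],[0,75,0],[0,100,0],[0,125,0],[0,142,0],[0,150,0]],"angular":[[0,0,0],[0,0,0],[0,0,0],[0,0,0],[0,0,0],[0,0,0],[0,0,0],[0,0,0]],"hand":[0,0,0,0,0,0,0,0]}'; python3 -m creep '{"dp":[[0,0,0],[0,0,2],[0,0,4],[0,0,4.7],[0,0,4.7],[0,0,4.7]],"angular":[[0,0,0],[0,0,0],[0,0,0],[0,0,0],[0,0,0],[0,0,0]],"hand":[0,0,0,0,0,0]}'
```

```text
time_s: 8.4
ee_pos: [600.2, 47.2, 51.2]
orientation: [0.993, 0.12, -0.0, -0.0]
contact_force: [-0.0, 0.3, -1.9]
gripper_width: 0.248
time_s: 9.15
ee_pos: [600.2, 47.3, 46.5]
orientation: [0.993, 0.12, -0.0, -0.0]
contact_force: [0.1, -0.5, -2.6]
gripper_width: 0.247
```

```bash
python3 -m creep '{"dp":[[0,0,0.3],[0,0,0.6],[0,0,0.6],[0,0,0.6]],"angular":[[0,0,0],[0,0,0],[0,0,0],[0,0,0]],"hand":[0,0,0,0]}'
```

```text
time_s: 9.65
ee_pos: [600.2, 47.2, 46.4]
orientation: [0.993, 0.12, -0.0, -0.0]
contact_force: [-3.6, -0.6, 7.7]
gripper_width: 0.246
```

Contact (+7.7 N upward), so it's on the bench. Releasing and retreating straight up.

```bash
python3 -m creep '{"dp":[[0,0,0],[0,0,0],[0,0,0],[0,0,0],[0,0,0],[0,0,0]],"angular":[[0,0,0],[0,0,0],[0,0,0],[0,0,0],[0,0,0],[0,0,0]],"hand":[0.3,0.45,0.6,0.8,1,1]}'; python3 -m creep '{"dp":[[0,0,-10],[0,0,-25],[0,0,-45],[0,0,-70],[0,0,-100],[0,0,-130],[0,0,-150],[0,0,-150]],"angular":[[0,0,0],[0,0,0],[0,0,0],[0,0,0],[0,0,0],[0,0,0],[0,0,0],[0,0,0]],"hand":[1,1,1,1,1,1,1,1]}'; python3 - <<'E'
from h import *
a=vision.capture("side")[160:420,120:400,::-1]; b=vision.capture("scene")[130:300,200:400,::-1]
a=cv2.resize(a,(430,400),interpolation=2); b=cv2.resize(b,(470*4//5,320),interpolation=2); b=cv2.copyMakeBorder(b,0,80,0,0,0)
cv2.imwrite("pics/c7.png",np.hstack([a,b[:,:369]]))
E
```

```text
time_s: 10.4
ee_pos: [600.2, 47.2, 46.4]
orientation: [0.993, 0.12, -0.0, -0.0]
contact_force: [-0.1, -1.3, -0.3]
gripper_width: 0.999
time_s: 11.4
ee_pos: [601.2, 47.1, 198.8]
orientation: [0.993, 0.12, 0.002, 0.0]
contact_force: [0.7, -0.7, 0.3]
gripper_width: 1.001
```

View pics/c7.png

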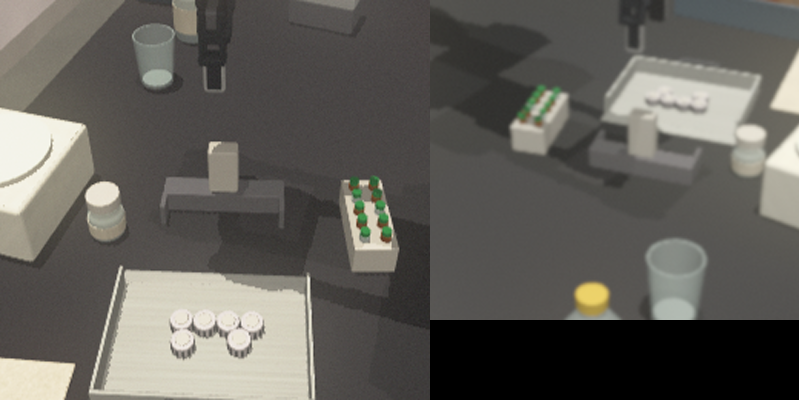

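The sweeper stands upright and clear of the tray, about 195 mm mouthward of its centre. The six caps lie flat well inside the tray, the jar is in place, and the gripper is open and clear. Handing in.

```bash
python3 -c "
from cell import manip; print(manip.sign_off())"
```

```text
the job is handed in; nothing more can be done
None
```

The six caps are in the tray, and I handed the job in at about 11.5 s of the 42 s allowed. No verdict was reported.

I pinched the sweeper by its grip and carried it to the tray's centre line. I swept with the blade about 5 mm off the bench, until its face was about 40 mm past the mouth edge. Then I backed straight out, set the sweeper on the bench about 195 mm mouthwards of the tray's centre, and let go.

**Last checks:**
- **Caps:** the side view shows all six lying flat and well inside the tray.
- **Sweeper:** it stands upright and clear of the tray. An upward force of 7.7 N showed it was resting on the bench before I released it. The gripper then opened fully and moved up without touching anything.
- **Jar:** it looks unmoved in the pictures; I did not measure its position again afterwards.
- **Disagreements:** my first estimate of the tray mouth differed by about 9 mm between views, and a closer reading brought that down to 2–4 mm. The first set-down stopped just above the bench, so I lowered it slightly more before letting go.

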